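Demagnetise a tray of bearing balls

TASK

The steel balls for a turntable bearing have become magnetised. Take the wooden tray by its handle and, keeping it level so that every ball stays in its own pocket, slide it gently into the slides of the running tunnel demagnetiser until its stop bar is against the machine's face; then draw it slowly straight back out. Finish still holding the tray in the gripper, level and still, at least 15 cm above the bench and with its pockets at least 25 cm away from the tunnel mouth (do not put it down), and leave the other things on the bench where they are.

Things in the scene. Friction and masses are not known exactly. Their poses are not given: they have to be found in the camera images.
- tray: Slim pale beech tray with a handle, 229 mm long, about 0.15 kg, loose on the bench. Origin: centre of the underside of its pocket plate; +x runs away from the handle (the way it is pushed in), z up. Pocket plate 104 long (x -52..+52) x 56 wide x 12 mm thick, with three round pockets 28 mm across, 3.5 mm deep, in a row at x -34, 0, +34 mm.
- tray_handle (a point): Good grip point on the tray's handle, at x -135, z 37 mm in the tray's frame, axes as the tray's. The handle is a straight bar, 14 mm wide (y) and 20 mm high (tray z 27..47 mm), running level from x -60 to x -177 mm, 27 mm clear of the bench below it.
- tray_stop (a point): Middle of the front of the tray's stop bar, x -52, z 12 mm in the tray's frame. The bar lies across the handle end of the pocket plate: 92 mm wide (y +-46), 24 mm high, x -62..-52 mm. A neck 30 mm wide rises from its middle to tray z 48 mm and carries the handle.
- tray_nose (a point): Middle of the tray's leading end: x +52, z 6 mm in the tray's frame.
- demagnetiser: Grey tunnel demagnetiser, switched on, fixed on the bench (place and yaw vary): housing 110 deep (x -55..+55) x 150 wide x 132 mm high, carrying strap on top to z 157 mm, black frame round a tunnel right through it along x. Origin: centre of its footprint on the bench; the mouth looks to -x, the tray goes in along +x. Aperture 76 mm wide (y +-38), z 40..100 mm.
- mouth (a point): Centre of the tunnel mouth in the front face at slide-bed height: x -55, y 0, z 46 mm in the machine's frame, axes as the machine's. White slides form a slot each side for the plate's edges: bed z 46, side walls y +-31 (3 mm play each side), lips above with underside z 66 (8 mm play). In the first 25 mm the walls flare to y +-36 and the bed slopes down to z 41.
- home (a point): Where the tray's origin lies when the tray is fully home, its stop bar touching the machine's front face: x -3, y 0, z 46 mm in the machine's frame (the tray may ride up to 8 mm higher in the slot). Axes as the machine's; the tray's axes are then parallel to them.
- ball0_center (a point): Centre of a polished steel bearing ball, 20 mm diameter, 33 g, loose in the pocket nearest the handle; it can roll about 7 mm either way there and rolls over the pocket rim if the tray is tipped about 45 degrees or jerked. Its axes mean nothing (the ball rolls).
- ball1_center (a point): Centre of the same kind of ball, loose in the middle pocket.
- ball2_center (a point): Centre of the same kind of ball, loose in the pocket at the leading end.
- pocket0 (a point): Centre of the pocket nearest the handle, at the height of a seated ball's centre (18.5 mm above the tray's underside).
- pocket1 (a point): Centre of the middle pocket, likewise.
- pocket2 (a point): Centre of the pocket at the leading end, likewise.
- oil_bottle: Small amber oil bottle with black cap, 36 mm diameter, 54 mm high, loose; origin under its centre. Bystander, leave alone.
- dish: Dark turned wooden dish, 98 mm across, 19 mm high, loose; origin under its centre. Bystander, leave alone.
- mallet: Small beech mallet lying on the bench, 92x204x55 mm, loose; origin under its centre. Bystander, leave alone.

How it is judged (in metres and radians):
On the way, in this order (a step that is already met when the one before it is completed fails the run):
1. the loaded tray is fully home in the slides of the demagnetiser, all three balls in their pockets (x of tray in the frame of demagnetiser above -0.01 m and y of tray in the frame of demagnetiser between -0.006 and 0.006 m and z of tray in the frame of demagnetiser between 0.042 and 0.058 m and angle between the x axis of tray and the x axis of demagnetiser, either way round below 0.12 rad and contact force between the fingers and tray above 0.5 N), for 0.2 s.
2. the tray is drawn fully out of the tunnel again, in the gripper (x of tray_nose in the frame of demagnetiser below -0.065 m and contact force between the fingers and tray above 0.5 N and contact force between tray and demagnetiser below 0.1 N), for 0.1 s.
At the end, for the whole second after the job is handed in: The fingers still hold the tray, its underside more than 12 cm above the bench, all pockets more than 22 cm (seen from above) from the tunnel mouth, touching the machine nowhere, tilted less than 8 degrees, at rest (under 3 cm/s and 0.2 rad/s), each ball within 12 mm of its pocket's centre (contact force between the fingers and tray above 0.5 N and contact force between tray and demagnetiser below 0.1 N and height (world z) of tray above 0.12 m and horizontal distance between each of pocket0, pocket1, pocket2 and mouth above 0.22 m and angle between tray's own z axis and vertical below 0.14 rad and linear speed of tray below 0.03 m/s and angular speed of tray below 0.2 rad/s and distance between ball0_center and pocket0 below 0.012 m and distance between ball1_center and pocket1 below 0.012 m and distance between ball2_center and pocket2 below 0.012 m); the arm keeps its last pose, push and grip.
It fails at once if a ball leaves its pocket (farther than 12 mm from the seated place) (distance between ball0_center and pocket0 above 0.012 m or distance between ball1_center and pocket1 above 0.012 m or distance between ball2_center and pocket2 above 0.012 m).
It fails at once if the tray is tipped more than 23 degrees (angle between tray's own z axis and vertical above 0.4 rad).
It fails at once if the tray moves faster than 0.3 m/s while in the tunnel (linear speed of tray above 0.3 m/s and x of tray_nose in the frame of demagnetiser above -0.05 m and y of tray_nose in the frame of demagnetiser between -0.04 and 0.04 m and z of tray_nose in the frame of demagnetiser below 0.1 m).
It fails at once if the tray is rammed into the machine (more than 40 N) (contact force between tray and demagnetiser above 40 N).
It fails at once if the oil bottle, dish or mallet is pushed more than 3 cm (distance of any of oil_bottle, dish, mallet from where it was at the start of the episode above 0.03 m).
It also fails if it takes over 61 s, if anything falls off the work surface, if the arm or the gripper's body presses on something with over 40 N, if the wrist force passes 120 N, or if a joint passes its speed limit or range.

ROBOT

A 6-joint arm with a two-finger parallel gripper is mounted at the origin on a cart in front of the work surface, level with it; the furniture and walls round the work are solid. World frame = base frame: x ahead of the robot, y to its left, z up, the work surface at z = 0. Lengths are in mm, angles in rad, forces in N, time in s.
With the tool pointing down it reaches from about 300 to 775 mm from the base axis. Payload 14.6 kg.
Tool frame: the origin (TCP) lies on the centre line of the jaws, within the pads' length; the fingertips stand 22 mm ahead of it and the grasp point (between the pads) lies 3 mm ahead of it (manip.tcp_to_tips is the distance from the TCP to the fingertips, in mm); z points along the fingers, y is the direction in which the jaws open and shut (so a half turn about z gives the same grasp; the last joint's range is limited). The gripper opens to 94 mm and grips with 3 to 60 N. Pads are 16 mm wide; open, the fingers measure 119 mm over their backs; the gripper's body (75 mm by 177 mm) begins 78 mm behind the grasp point.
Start: joints at [1.236, 0.3, 1.521, -0, 1.321, -0.067], TCP at [145.533, 530.386, 227.446] pointing down, gripper open.
Joint ranges: [-3.03, 3.03], [-0.79, 2.21], [0.23, 2.52], [-1.04, 4.18], [0, 3.07], [-2.55, 2.55]. Speed limits (rad/s): [2.22, 2.22, 2.57, 3.14, 3.14, 3.14].

INTERFACE

Orientations are given as [roll, pitch, yaw] about the fixed x, y, z axes, in that order (R = Rz(yaw) Ry(pitch) Rx(roll)).
In Python, from cell import manip, vision, workorder gives the robot as it stands.
- The arm moves only by the tool carry_out, never from a script. Its argument "deltas" is a list of rows, each a list of 3 entries, a list of its own where there are three numbers: the shift along the tool's x, y, z in cm, then the turn about the tool's z in degrees, then the opening, from 0 (shut) to 1 (fully open). A call has 1 to 20 rows; each row shifts and turns the commanded pose from where the row before left it, along the tool's axes as they then stand; what a row does not reach is not made up. A row lasts 1/12 s, in which the tool goes at most 41.7 mm and 7.16 degrees, less where a joint would pass 70% of its speed; a pose out of reach is approached as far as the arm can. A call with a gripper value outside its range is refused whole. The fingers move at their own pace and stop on an object; "grip_force" is the grip in N (left out, the last holds). Time passes only in rows, so rows that do not move let the fingers close. It gives the time, the measured TCP pose, the force and the opening at its end, in the units of the state.
- manip.read_state(): the state, without advancing time (a new reading comes with each control period).
- vision.camera(name): name is "scene" or "top" or "wrist"; returns (picture, depth): 384x512x3 uint8, red, green, blue; 384x512 float32, mm along the optical axis (not along the pixel's ray), 0 where there is no reading.
- vision.calibration(name): a dict with "mtx" (3x3 intrinsics, pixels), "eye" and "orientation" of the camera in the world. Camera axes: x right, y down, z forward; pixel columns grow to the right and rows downward; lengths in mm; the calibration is good to about 2 mm. The wrist camera is an equidistant fisheye: a pixel r from the principal point sees the ray r / f radians off the axis. A picture is of the moment at which its call begins: read the wrist's pose just before it. calibration takes no time and is no camera call; for the wrist camera it gives the pose at the moment of the call.
- workorder.sign_off(): hands the job in, once; it reports no verdict.
The state is a dict: "clock": time; "joints": joint angles; "qd": joint speeds; "effort": joint torques, N m; "eef_pos": TCP position; "eef_rot": TCP orientation; "wrist_force": force on the tool from outside, world axes, zero at the start; "moment": the same for the moment, N m; "finger_gap": finger opening in mm.
Only numpy, scipy, OpenCV 4.12 (cv2) and the standard library are available. Lean on these libraries where they do the work, as an engineer would, in place of code of your own. Each camera call takes 0.05 s, during which the arm holds its last target.

## Working session

There is one attempt and no reset: what is moved stays moved. The work goes in short steps, Python scripts to look and compute and a tool call to move; the robot and the scene stay as the last step left them, time stands still between calls to the robot, and variables do not carry over. Pictures are saved under pics/ and viewed, and the job is handed in when it is done.

Besides the shell and the picture viewer there is one more tool, called after "Emit:" by a JSON object that holds its "name" and its "arguments", one argument or row to a line. carry_out: Moves the arm, as the interface text tells. Its arguments: {"type":"object","properties":{"deltas":{"type":"array","items":{"type":"array"}},"grip_force":{"type":"number"}},"required":["deltas"]}

```bash
ls; mkdir -p pics; python3 - <<'E'
from cell import manip, vision
import cv2, numpy as np
print(manip.read_state())
for n in ["scene","top"]:
    p,d=vision.camera(n)
    cv2.imwrite(f"pics/{n}0.png",p[...,::-1]); np.save(f"{n}0.npy",d)
    print(n,vision.calibration(n))
E
```

```text
pics
{'clock': 0.0, 'joints': array([ 1.23638321e+00,  3.00507001e-01,  1.52160331e+00,  8.46778517e-06,
        1.32073597e+00, -6.66136924e-02]), 'qd': array([ 0.00049669, -0.00082647,  0.00086693,  0.00188898,  0.00030358,
        0.00244118]), 'effort': array([-3.80576123e-03, -5.31789351e+01, -3.52742457e+01,  7.06650387e-02,
        2.43756064e-02, -1.08206891e-04]), 'eef_pos': array([145.45965342, 530.15174294, 226.85723083]), 'eef_rot': array([-3.14034235e+00, -9.16309257e-05,  2.87379107e+00]), 'wrist_force': array([-0.16162017,  0.49478885,  0.04136168]), 'moment': array([0.02046108, 0.04282559, 0.03853782]), 'finger_gap': 93.55004690727944}
scene {'mtx': array([[348.52896819,   0.        , 258.73890007],
       [  0.        , 348.52896819, 187.98593698],
       [  0.        ,   0.        ,   1.        ]]), 'eye': array([  21.25156914, -177.92966286,  625.98945101]), 'orientation': array([-2.28544095, -0.02063502, -1.01170788])}
top {'mtx': array([[403.23075921,   0.        , 256.98397683],
       [  0.        , 403.23075921, 192.81485838],
       [  0.        ,   0.        ,   1.        ]]), 'eye': array([ 475.98325148,  138.73695244, 1250.33725669]), 'orientation': array([-3.07644846,  0.00646288, -1.5948781 ])}
```

View pics/scene0.png

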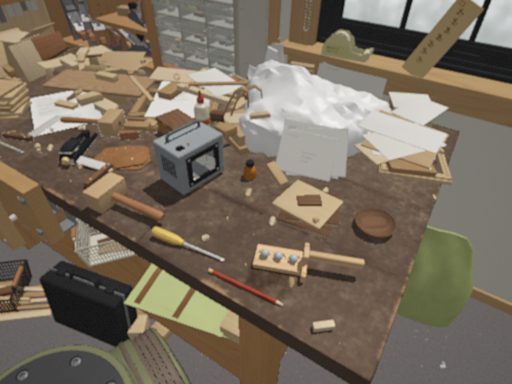

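View pics/top0.png

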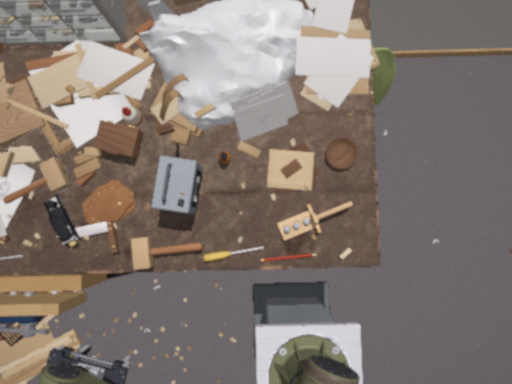

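The scene view shows the grey machine at about (190,155) with its mouth facing right, and the tray at (300,260) with its handle to the right. In the top view the machine is at (178,185) and the tray at (300,222). Next I'll measure both from the depth images.

```bash
cat > h.py <<'E'
import numpy as np, cv2
from scipy.spatial.transform import Rotation as R
from cell import manip, vision
def cloud(n,d,cal):
    K=cal["mtx"]; h,w=d.shape
    u,v=np.meshgrid(np.arange(w),np.arange(h))
    if n=="wrist":
        a=(u-K[0,2])/K[0,0]; b=(v-K[1,2])/K[1,1]; r=np.hypot(a,b); 
        s=np.where(r>1e-9,np.tan(np.minimum(r,1.5))/np.maximum(r,1e-9),1)
        P=np.stack([a*s*d,b*s*d,d],-1)
    else: P=np.stack([(u-K[0,2])/K[0,0]*d,(v-K[1,2])/K[1,1]*d,d],-1)
    W=P@R.from_euler('xyz',cal["orientation"]).as_matrix().T+cal["eye"]
    W[d<=0]=np.nan
    return W
E
python3 - <<'E'
from h import *
np.set_printoptions(suppress=True,precision=1)
for n in ["top","scene"]:
    d=np.load(n+"0.npy"); W=cloud(n,d,vision.calibration(n))
    X,Y,Z=W[...,0],W[...,1],W[...,2]
    ben=(X>250)&(X<450)&(Y>-60)&(Y<250); print(n,"bench z",np.nanmedian(Z[ben]))
    m=(Z>122)&(Z<140)&(X>380)&(X<620)&(Y>280)&(Y<480)
    r=cv2.minAreaRect(np.float32(W[m][:,:2])); print("machine top",m.sum(),r,np.median(Z[m]))
    m=(Z>20)&(Z<60)&(X>330)&(X<480)&(Y>-160)&(Y<100)
    print("tray pts",m.sum(),W[m].min(0),W[m].max(0))
    m=(Z>38)&(Z<55)&(X>330)&(X<480)&(Y>-160)&(Y<100)
    p=W[m]; print("handle",m.sum(),p.mean(0),cv2.minAreaRect(np.float32(p[:,:2])),cv2.fitLine(np.float32(p[:,:2]),cv2.DIST_HUBER,0,.01,.01).ravel())
    m=(Z>7)&(Z<60)&(X>330)&(X<480)&(Y>-160)&(Y<100)
    print("all",cv2.minAreaRect(np.float32(W[m][:,:2])))
p=cv2.imread("pics/top0.png");cv2.imwrite("pics/tc.png",cv2.resize(p[120:280,130:390],None,fx=3,fy=3,interpolation=cv2.INTER_CUBIC))
E
```

```text
top bench z 0.20898299616919758
machine top 1444 ((567.5636596679688, 378.89398193359375), (107.85897827148438, 122.83523559570312), 80.149169921875) 133.44750551190748
tray pts 173 [ 376.2 -132.3   20.2] [478.6  68.7  54.7]
handle 34 [472.9 -27.6  47.8] ((470.7839660644531, -30.39371109008789), (26.92460823059082, 14.865378379821777), 88.70529174804688) [  0.3  -0.9 473.6 -29.6]
all ((414.59527587890625, -25.916580200195312), (234.98622131347656, 128.20094299316406), 87.1611099243164)
scene bench z -0.955489868864106
machine top 1172 ((566.47802734375, 377.067626953125), (106.47483825683594, 126.08173370361328), 79.9962158203125) 133.35061517063627
tray pts 408 [431.3 -56.9  20.1] [479.9  66.1  50.5]
handle 118 [472.3 -34.6  46.3] ((469.4658203125, -37.187225341796875), (20.847665786743164, 37.74079895019531), 0.2877388000488281) [  0.4  -0.9 473.7 -38.4]
all ((415.2829895019531, -19.70098876953125), (236.348388671875, 130.352783203125), 89.05297088623047)
```

View pics/tc.png

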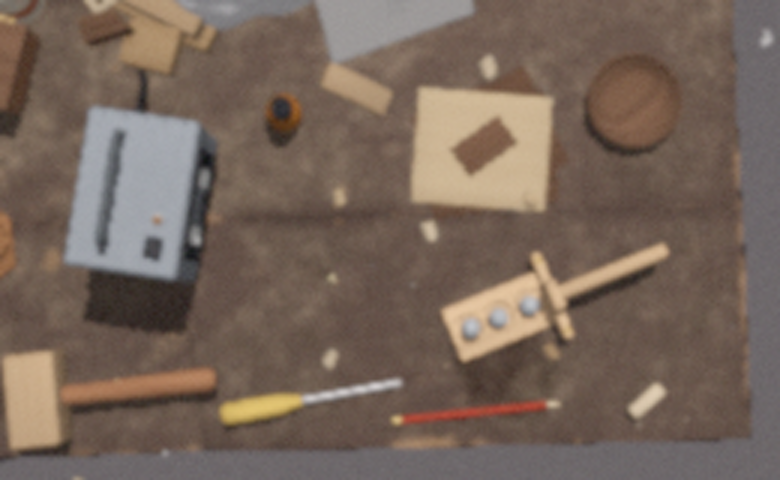

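```bash
python3 - <<'E'
from h import *
np.set_printoptions(suppress=True,precision=1)
for n in ["top","scene"]:
    d=np.load(n+"0.npy"); W=cloud(n,d,vision.calibration(n))
    Z=W[...,2]; V,U=np.mgrid[:384,:512]
    roi=(U>272)&(U<358)&(V>198)&(V<244) if n=="top" else (U>245)&(U<370)&(V>236)&(V<285)
    X,Y=W[...,0],W[...,1]
    if n=="scene": roi&=~((Y>-40)&(X>525))
    for lo,hi in [(6,19),(38,55)]:
        p=W[roi&(Z>lo)&(Z<hi)]; r=cv2.minAreaRect(np.float32(p[:,:2]))
        l=cv2.fitLine(np.float32(p[:,:2]),cv2.DIST_HUBER,0,.01,.01).ravel()
        print(n,lo,len(p),p.min(0),p.max(0),r,l,np.degrees(np.arctan2(l[1],l[0])))
    p=W[roi&(Z>6)]; print("all",cv2.boxPoints(cv2.minAreaRect(np.float32(p[:,:2]))))
    # front face of machine
    m=(Z>8)&(Z<128)&(X>440)&(X<680)&(Y>270)&(Y<345); p=W[m]; print("front",p.min(0),p.max(0),len(p))
    m=(Z>125)&(Z<138)&(X>440)&(X<680)&(Y>270)&(Y<480); print("top box",cv2.boxPoints(cv2.minAreaRect(np.float32(W[m][:,:2]))))
    m=(Z>144)&(Z<170)&(X>440)&(X<680)&(Y>270)&(Y<480); print("strap",cv2.minAreaRect(np.float32(W[m][:,:2])),cv2.fitLine(np.float32(W[m][:,:2]),cv2.DIST_HUBER,0,.01,.01).ravel())
E
```

```text
top 6 569 [ 399.9 -152.9    6. ] [536.6  96.2  18.9] ((467.9872131347656, -27.95172119140625), (251.64039611816406, 131.86676025390625), 88.6081771850586) [  0.2  -1.  456.3  27.2] -81.210915
top 38 219 [ 463.4 -134.9   39.1] [523.5 -14.3  54.7] ((499.810546875, -74.86920166015625), (28.942882537841797, 124.41131591796875), 24.158353805541992) [  0.4  -0.9 496.  -74.2] -69.36487
all [[ 399.  -152.1]
 [ 530.8 -155.3]
 [ 537.    96.2]
 [ 405.1   99.4]]
front [492.2 287.9   8.2] [649.4 344.8 127.9] 337
top box [[498.  337.5]
 [645.5 311.8]
 [663.9 416.8]
 [516.4 442.6]]
strap ((584.239990234375, 394.8477478027344), (9.316658973693848, 111.87171936035156), 79.2334213256836) [  1.   -0.2 584.6 394.5]
scene 6 952 [410.3 -44.7   6.1] [498.4  85.5  18.9] ((441.89764404296875, 17.728546142578125), (89.15145874023438, 114.82303619384766), 20.759380340576172) [  0.2  -1.  446.6  22.8] -80.01347
scene 38 497 [ 459.  -137.9   38. ] [521.1 -16.7  51.3] ((497.56719970703125, -76.21360778808594), (29.875186920166016, 123.90663146972656), 24.825420379638672) [  0.4  -0.9 492.1 -81.4] -69.46859
all [[ 370.3   41.7]
 [ 485.8 -154. ]
 [ 573.4 -102.3]
 [ 457.8   93.4]]
front [497.2 311.6   8.8] [643.6 345.  128. ] 1442
top box [[495.2 335.6]
 [643.4 309.6]
 [661.7 414.5]
 [513.6 440.4]]
strap ((580.6784057617188, 392.9036560058594), (10.38193130493164, 111.2103500366211), 79.62715911865234) [  1.   -0.2 578.8 392.6]
```

Machine yaw comes out at about 80.1° and the mouth at about (570,322). Tray yaw is about 110.6°, with the handle near (504,-91). The measured sizes match the ones given. Now I'll move over the handle.

Emit:
{"name": "carry_out", "arguments": {
  "deltas": [
    [[-2.5, -2.5, 0], 0, 1],
    [[-2.5, -2.5, 0], 0, 1],
    [[-2.5, -2.5, 0], 0, 1],
    [[-2.5, -2.5, 0], 0, 1],
    [[-2.5, -2.5, 0], 0, 1],
    [[-2.5, -2.5, 0], 0, 1],
    [[-2.5, -2.5, 0], 0, 1],
    [[-2.5, -2.5, 0], 0, 1],
    [[-2.5, -2.5, 0], 0, 1],
    [[-2.5, -2.5, 0], 0, 1],
    [[-2.5, -2.5, 0], 0, 1],
    [[-2.5, -2.5, 0], 0, 1],
    [[-2.5, -2.5, 0], 0, 1],
    [[-2.5, -2.5, 0], 0, 1],
    [[-2.5, -2.5, 0], 0, 1],
    [[-2.5, -2.5, 0], 0, 1],
    [[-2.5, -2.5, 0], 0, 1],
    [[-2.5, -2.5, 0], 0, 1],
    [[-2.5, -2.5, 0], 0, 1],
    [[-2.5, -2.5, 0], 0, 1]
  ]
}}

```text
clock: 1.77
eef_pos: [495.8, -85.9, 227.2]
eef_rot: [3.142, -0.0, 2.873]
wrist_force: [0.9, 1.1, -0.2]
finger_gap: 93.8
```

Emit:
{"name": "carry_out", "arguments": {
  "deltas": [
    [[0, 0, 0], 6, 1],
    [[0, 0, 0], 6, 1],
    [[0, 0, 0], 6, 1],
    [[0, 0, 0], 6, 1],
    [[0, 0, 0], 6, 1],
    [[0, 0, 0], 6, 1],
    [[0, 0, 0], 6, 1],
    [[0, 0, 0], 6, 1],
    [[0, 0, 0], 6, 1],
    [[0, 0, 0], 0, 1],
    [[0, 0, 0], 0, 1]
  ]
}}

```text
clock: 2.68
eef_pos: [495.3, -84.1, 227.3]
eef_rot: [-3.141, -0.0, 1.935]
wrist_force: [0.2, -0.1, 0.3]
finger_gap: 93.8
```

```bash
python3 - <<'E'
from h import *
np.set_printoptions(suppress=True,precision=3)
s=manip.read_state(); print(s["eef_pos"],s["eef_rot"],s["joints"],s["clock"])
c=vision.calibration("wrist"); p,d=vision.camera("wrist"); print(c)
cv2.imwrite("pics/w1.png",p[...,::-1]); np.savez("w1.npz",d=d,p=p,**c)
E
```

```text
[495.325 -84.085 227.261] [-3.141 -0.     1.935] [-0.241  0.194  1.653  0.     1.295 -0.605] 2.6833
{'mtx': array([[297.319,   0.   , 254.382],
       [  0.   , 297.319, 189.056],
       [  0.   ,   0.   ,   1.   ]]), 'eye': array([472.077, -21.173, 384.626]), 'orientation': array([2.906, 0.001, 0.364])}
```

View pics/w1.png

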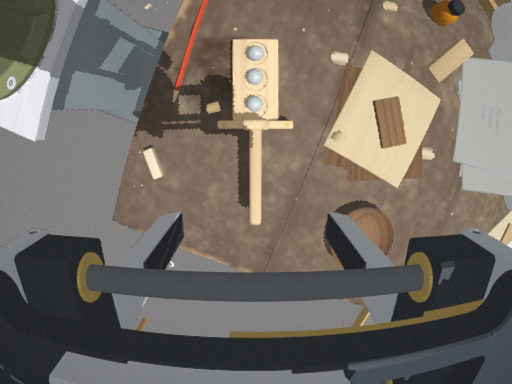

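The wrist view shows the tray plate at (256,80), with three balls at (255,53), (256,77) and (256,103). The handle runs from (256,125) to (256,223), almost aligned with the tool. I'll measure it.

```bash
python3 - <<'E'
from h import *
np.set_printoptions(suppress=True,precision=1)
z=np.load("w1.npz"); c={k:z[k] for k in ("mtx","eye","orientation")}
W=cloud("wrist",z["d"],c); V,U=np.mgrid[:384,:512]
roi=(U>215)&(U<297)&(V>34)&(V<230); Z=W[...,2]
yaw=1.935; ex=np.array([np.cos(yaw),np.sin(yaw)]); ey=np.array([-ex[1],ex[0]])
tcp=np.array([495.3,-84.1])
m=roi&(Z>38)&(V>138); p=W[m]; q=(p[:,:2]-tcp)
print("handle",len(p),np.median(Z[m]),"along",(q@ex).min(),(q@ex).max(),"lat",(q@ey).min(),(q@ey).max())
a=q@ex;b=q@ey
for lo in range(-100,60,20):
    k=(a>lo)&(a<lo+20)
    if k.sum()>10: print(lo,b[k].min(),b[k].max(),np.median(p[k,2]))
m=roi&(Z>8)&(Z<19); q=W[m][:,:2]-tcp; r=cv2.minAreaRect(np.float32(np.c_[q@ex,q@ey])); print("plate",r)
m=roi&(Z>20); q=W[m][:,:2]-tcp; print(cv2.minAreaRect(np.float32(np.c_[q@ex,q@ey])))
m=roi&(Z>20)&(Z<30)&(V>110); q=W[m][:,:2]-tcp; print("bar",cv2.minAreaRect(np.float32(np.c_[q@ex,q@ey])))
# colour mask of balls
print("bench",np.nanmedian(Z[(U>160)&(U<200)&(V>110)&(V<200)]))
E
```

```text
handle 990 46.76024102360253 along -56.917147238152964 44.512105053001285 lat -8.368153264625365 5.665062534572333
-60 -7.2940983055986015 4.842185117947419 46.667888574625835
-40 -8.368153264625365 4.760531913405451 46.62291570165564
-20 -8.33262306684903 4.6715399871603385 46.835392548207636
0 -8.242382930565475 4.59029029229507 46.81357214880205
20 -8.167095394800766 4.532986278210353 46.76359340683871
40 -8.114948886166603 5.665062534572333 46.857582738424185
plate ((117.79898071289062, 8.550966262817383), (76.57015228271484, 103.88914489746094), 89.23621368408203)
((51.38862609863281, 1.9768218994140625), (87.70391845703125, 205.46707153320312), 70.84175109863281)
bar ((60.76127624511719, -1.3132133483886719), (90.02081298828125, 8.831298828125), 89.99014282226562)
bench -0.7384034364167178
```

Emit:
{"name": "carry_out", "arguments": {
  "deltas": [
    [[-0.9, 0.18, 1], 0, 1],
    [[0, 0, 2], 0, 1],
    [[0, 0, 2.5], 0, 1],
    [[0, 0, 2.5], 0, 1],
    [[0, 0, 2.5], 0, 1],
    [[0, 0, 2.5], 0, 1],
    [[0, 0, 2], 0, 1],
    [[0, 0, 1.7], 0, 1],
    [[0, 0, 1], 0, 1],
    [[0, 0, 1], 0, 1],
    [[0, 0, 0], 0, 1],
    [[0, 0, 0], 0, 1]
  ]
}}

```text
clock: 3.73
eef_pos: [500.4, -92.0, 40.5]
eef_rot: [-3.141, -0.0, 1.932]
wrist_force: [0.7, -0.0, 0.5]
finger_gap: 93.9
```

Emit:
{"name": "carry_out", "arguments": {
  "deltas": [
    [[0, 0, 0], 0, 0.6],
    [[0, 0, 0], 0, 0.45],
    [[0, 0, 0], 0, 0.3],
    [[0, 0, 0], 0, 0.24],
    [[0, 0, 0], 0, 0.2],
    [[0, 0, 0], 0, 0.17],
    [[0, 0, 0], 0, 0.14],
    [[0, 0, 0], 0, 0.1],
    [[0, 0, 0], 0, 0],
    [[0, 0, 0], 0, 0],
    [[0, 0, 0], 0, 0],
    [[0, 0, 0], 0, 0]
  ],
  "grip_force": 25
}}

```text
clock: 4.73
eef_pos: [500.3, -91.9, 40.4]
eef_rot: [-3.142, 0.0, 1.931]
wrist_force: [0.2, -0.0, -0.6]
finger_gap: 17.7
```

Emit:
{"name": "carry_out", "arguments": {
  "deltas": [
    [[0, 0, 0], 0, 0],
    [[0, 0, 0], 0, 0],
    [[0, 0, 0], 0, 0]
  ],
  "grip_force": 55
}}

```text
clock: 4.98
eef_pos: [500.2, -91.9, 40.4]
eef_rot: [-3.142, 0.0, 1.931]
wrist_force: [-0.6, -0.4, 0.5]
finger_gap: 13.4
```

```bash
python3 - <<'E'
from h import *
np.set_printoptions(suppress=True,precision=3)
s=manip.read_state(); print(s)
c=vision.calibration("wrist"); p,d=vision.camera("wrist")
cv2.imwrite("pics/w2.png",p[...,::-1]); np.savez("w2.npz",d=d,p=p,**c)
E
```

```text
{'clock': 4.9833, 'joints': array([-0.254,  0.453,  1.8  , -0.   ,  0.89 , -0.614]), 'qd': array([ 0.001,  0.   ,  0.001, -0.001, -0.   ,  0.001]), 'effort': array([  0.125, -53.176, -26.987,   0.134,  -0.075,   0.039]), 'eef_pos': array([500.247, -91.88 ,  40.449]), 'eef_rot': array([-3.142,  0.   ,  1.931]), 'wrist_force': array([-0.637, -0.381,  0.532]), 'moment': array([-0.125,  0.11 ,  0.032]), 'finger_gap': 13.403641721497625}
```

View pics/w2.png

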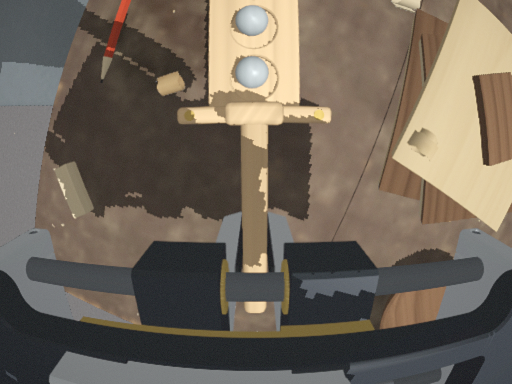

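Emit:
{"name": "carry_out", "arguments": {
  "deltas": [
    [[0, 0, -0.1], 0, 0],
    [[0, 0, -0.2], 0, 0],
    [[0, 0, -0.3], 0, 0],
    [[0, 0, -0.5], 0, 0],
    [[0, 0, -0.7], 0, 0],
    [[0, 0, -0.9], 0, 0],
    [[0, 0, -1.1], 0, 0],
    [[0, 0, -1.2], 0, 0],
    [[0, 0, -1.2], 0, 0],
    [[0, 0, -1.2], 0, 0],
    [[0, 0, -1.1], 0, 0],
    [[0, 0, -0.9], 0, 0],
    [[0, 0, -0.7], 0, 0],
    [[0, 0, -0.5], 0, 0],
    [[0, 0, -0.4], 0, 0],
    [[0, 0, -0.2], 0, 0],
    [[0, 0, -0.1], 0, 0],
    [[0, 0, 0], 0, 0],
    [[0, 0, 0], 0, 0]
  ]
}}

```text
clock: 6.62
eef_pos: [500.1, -91.8, 153.1]
eef_rot: [-3.141, -0.0, 1.931]
wrist_force: [-0.6, -0.6, -2.5]
finger_gap: 13.7
```

```bash
cat > tray.py <<'E'
from h import *
def tray(z,tcp,yaw):
    c={k:z[k] for k in ("mtx","eye","orientation")}
    W=cloud("wrist",z["d"],c); V,U=np.mgrid[:384,:512]
    a=(W[...,:2]-tcp[:2])@[np.cos(yaw),np.sin(yaw)]; b=(W[...,:2]-tcp[:2])@[-np.sin(yaw),np.cos(yaw)]; h=W[...,2]-tcp[2]
    near=(h>-60)&(h<20)
    # plate surface
    pl=near&(a>76)&(a<185)&(abs(b)<40)&(h>-42)&(h<-10)&(abs(b)>16)
    p=np.c_[a[pl],np.ones(pl.sum()),b[pl]]; hh=h[pl]
    k=np.ones(len(hh),bool)
    for _ in range(4):
        s=np.linalg.lstsq(p[k],hh[k],rcond=None)[0]; k=abs(hh-p@s)<2
    print("plate fit: pitch deg",np.degrees(s[0]),"roll",np.degrees(s[2]),"h at 128",s[0]*128+s[1],"n",k.sum(), "expected -28")
    q=p[k]; print(" edges a",q[:,0].min(),q[:,0].max(),"b",np.percentile(q[:,2],1),np.percentile(q[:,2],99))
    hd=near&(a<60)&(a>16)&(abs(b)<15)&(h>-5)&(h<25); 
    l=np.polyfit(a[hd],b[hd],1); sl=np.polyfit(a[hd],h[hd],1); print(" handle yaw deg",np.degrees(l[0]),"b@0",l[1],"pitch",np.degrees(sl[0]),"top h",sl[1],hd.sum())
    bar=near&(a>55)&(a<85)&(abs(b)<60)&(h>-24)&(h<-8)&(abs(b)>18); print(" bar a",np.percentile(a[bar],[2,98]),"b",np.percentile(b[bar],[1,99]),"h",np.median(h[bar]))
    return W
E
python3 - <<'E'
from tray import *
np.set_printoptions(suppress=True,precision=2)
s=manip.read_state(); print(s["eef_pos"],s["eef_rot"],s["wrist_force"],s["moment"])
c=vision.calibration("wrist"); p,d=vision.camera("wrist")
cv2.imwrite("pics/w3.png",p[...,::-1]); np.savez("w3.npz",d=d,p=p,**c)
tray(np.load("w3.npz"),s["eef_pos"],s["eef_rot"][2])
print("before lift"); tray(np.load("w2.npz"),np.array([500.2,-91.9,40.4]),1.931)
p,d=vision.camera("scene"); cv2.imwrite("pics/s3.png",p[...,::-1])
E
```

```text
[500.11 -91.85 153.08] [-3.14 -0.    1.93] [-0.63 -0.61 -2.5 ] [-0.28 -0.06  0.01]
plate fit: pitch deg -0.310578023811008 roll 0.052931682959395224 h at 128 -28.993471060659633 n 3961 expected -28
 edges a 76.01801429278892 147.3793712308849 b -27.90054811938681 27.642604499572542
 handle yaw deg 0.5114097550638245 b@0 -0.8704583544930549 pitch -0.25032988805034556 top h 6.04814254076141 2193
 bar a [65.48 75.05] b [-45.02  44.24] h -16.901353709986466
before lift
plate fit: pitch deg 0.0 roll 0.0 h at 128 0.0 n 0 expected -28Traceback (most recent call last):
  File "<stdin>", line 7, in <module>
  File "tray.py", line 14, in tray
    q=p[k]; print(" edges a",q[:,0].min(),q[:,0].max(),"b",np.percentile(q[:,2],1),np.percentile(q[:,2],99))
                             ~~~~~~~~~~^^
    return umr_minimum(a, axis, None, out, keepdims, initial, where)
ValueError: zero-size array to reduction operation minimum which has no identity
```

View pics/w3.png

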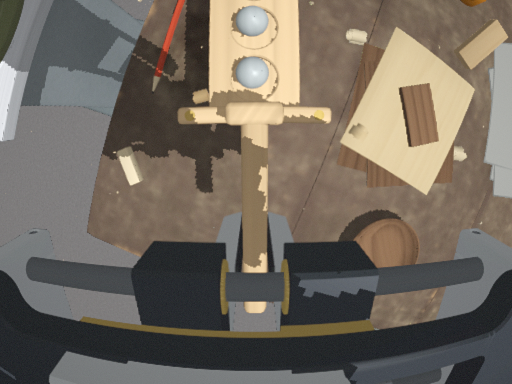

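The tray is held and level, with about 0.3° of pitch. The TCP sits at tray x ≈ -127, and the underside is about 40.5 mm below the TCP. I'll turn it to the machine's yaw while still high.

Emit:
{"name": "carry_out", "arguments": {
  "deltas": [
    [[0, 0, 0], 0.5, 0],
    [[0, 0, 0], 1, 0],
    [[0, 0, 0], 1.5, 0],
    [[0, 0, 0], 2, 0],
    [[0, 0, 0], 2.5, 0],
    [[0, 0, 0], 2.5, 0],
    [[0, 0, 0], 2.5, 0],
    [[0, 0, 0], 2.5, 0],
    [[0, 0, 0], 2.5, 0],
    [[0, 0, 0], 2.5, 0],
    [[0, 0, 0], 2.5, 0],
    [[0, 0, 0], 2.5, 0],
    [[0, 0, 0], 2, 0],
    [[0, 0, 0], 1.5, 0],
    [[0, 0, 0], 1, 0],
    [[0, 0, 0], 0.7, 0],
    [[0, 0, 0], 0.3, 0],
    [[0, 0, 0], 0, 0],
    [[0, 0, 0], 0, 0]
  ]
}}

```text
clock: 8.25
eef_pos: [500.2, -91.9, 153.4]
eef_rot: [-3.141, 0.0, 1.399]
wrist_force: [-0.2, -0.0, -1.7]
finger_gap: 13.3
```

```bash
python3 - <<'E'
from tray import *
np.set_printoptions(suppress=True,precision=2)
s=manip.read_state(); print(s["eef_pos"],s["eef_rot"],s["wrist_force"],s["moment"])
c=vision.calibration("wrist"); p,d=vision.camera("wrist")
cv2.imwrite("pics/w4.png",p[...,::-1]); np.savez("w4.npz",d=d,p=p,**c)
W=tray(np.load("w4.npz"),s["eef_pos"],s["eef_rot"][2])
p,d=vision.camera("scene"); cv2.imwrite("pics/s4.png",p[...,::-1]); np.save("s4.npy",d)
# bottle from initial scene/top
for n,r in (("top",(215,235,148,170)),("scene",(240,260,156,182))):
    W=cloud(n,np.load(n+"0.npy"),vision.calibration(n))[r[2]:r[3],r[0]:r[1]].reshape(-1,3); W=W[(W[:,2]>30)&(W[:,2]<60)]
    print(n,"bottle",np.median(W,0))
E
```

```text
[500.24 -91.87 153.41] [-3.14  0.    1.4 ] [-0.17 -0.04 -1.65] [-0.32  0.12 -0.04]
plate fit: pitch deg -0.35758662238638933 roll -0.010374815100676716 h at 128 -29.05569607478109 n 3969 expected -28
 edges a 76.26388438325624 147.6650467019321 b -27.930707690438464 27.629519299651808
 handle yaw deg 0.4612833433269514 b@0 -0.8294712255152202 pitch -0.29053249873431075 top h 6.075542315115464 2183
 bar a [65.79 75.35] b [-44.97  44.19] h -16.88894357941004
top bottle [666.89 243.23  49.33]
scene bottle [661.74 239.12  44.81]
```

View pics/w4.png

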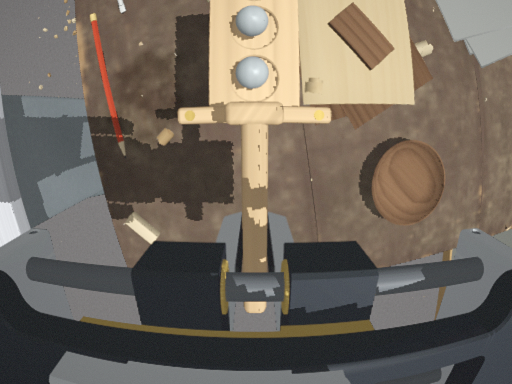

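View pics/s4.png

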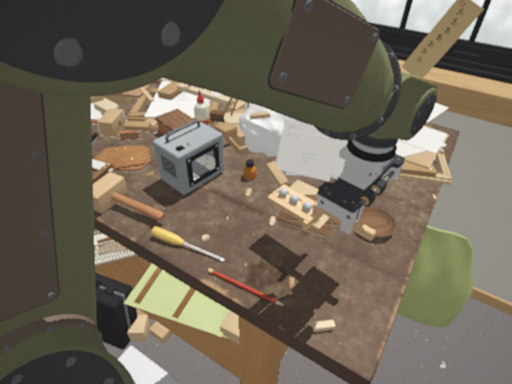

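The machine mouth is in plain sight in the scene view. I'll use it to refine the face and the centre line.

```bash
python3 - <<'E'
from h import *
np.set_printoptions(suppress=True,precision=2)
yaw=np.radians(80.1); ex=np.array([np.cos(yaw),np.sin(yaw)]); ey=np.array([-ex[1],ex[0]]); M=np.array([570.3,322.])
for n in ("scene","top"):
    W=cloud(n,np.load(n+"0.npy"),vision.calibration(n)); Z=W[...,2]
    a=(W[...,:2]-M)@ex; b=(W[...,:2]-M)@ey
    f=(abs(a)<12)&(abs(b)<90)&(Z>10)&(Z<128)
    print(n,f.sum(), "a hist",np.histogram(a[f],bins=np.arange(-12,13,2)))
    for lo,hi in((10,35),(105,125)):
        k=f&(Z>lo)&(Z<hi); A=np.c_[b[k],np.ones(k.sum())]; g=np.ones(k.sum(),bool)
        for _ in range(5):
            s=np.linalg.lstsq(A[g],a[k][g],rcond=None)[0]; g=abs(a[k]-A@s)<2
        print(lo,"a0",s[1],"angle deg",np.degrees(s[0]),"b",np.percentile(b[k],[0.5,99.5]),k.sum())
    t=(Z>126)&(Z<138)&(abs(a-55)<90)&(abs(b)<100); r=cv2.minAreaRect(np.float32(np.c_[a[t],b[t]])); print("top rect",r)
    # inner white slides: points deeper than face within aperture
    k=(a>4)&(a<60)&(abs(b)<45)&(Z>30)&(Z<105)
    for lo,hi in((4,15),(15,30),(30,60)):
        kk=k&(a>lo)&(a<hi); print(lo,kk.sum(), np.percentile(b[kk],[1,50,99]) if kk.sum() else "", np.percentile(Z[kk],[1,50,99]) if kk.sum() else "")
p=cv2.imread("pics/scene0.png");cv2.imwrite("pics/sm.png",cv2.resize(p[110:200,140:270],None,fx=6,fy=6,interpolation=cv2.INTER_CUBIC))
E
```

```text
scene 1330 a hist (array([  0,   0,   0,   0,   3,  83, 431, 493, 203,  38,  46,  33]), array([-12, -10,  -8,  -6,  -4,  -2,   0,   2,   4,   6,   8,  10,  12]))
10 a0 2.575307564049478 angle deg 0.23428436703145486 b [-68.41  74.68] 265
105 a0 2.016603651154216 angle deg 0.17180778438346625 b [-72.03  75.1 ] 338
top rect ((53.64387512207031, 1.0598602294921875), (150.40029907226562, 106.47250366210938), 89.96376037597656)
4 116 [-41.06 -23.8   30.68] [39.93 44.61 95.19]
15 117 [-39.   -22.14  23.07] [39.84 45.36 84.74]
30 149 [-38.34 -20.73  10.84] [40.1  45.06 68.68]
top 329 a hist (array([  0,   0,   0,   0,   0,   0,  72, 124,  82,  18,  19,  14]), array([-12, -10,  -8,  -6,  -4,  -2,   0,   2,   4,   6,   8,  10,  12]))
10 a0 2.9150288334567325 angle deg -0.3159210033477703 b [-72.04  73.37] 31
105 a0 2.755505429248961 angle deg 0.012128980282992181 b [-69.44  70.16] 85
top rect ((56.197540283203125, -0.9912796020507812), (149.69085693359375, 106.6905746459961), 89.9835205078125)
4 67 [-37.41   0.45  34.16] [37.31 42.68 56.36]
15 0  
30 0
```

View pics/sm.png

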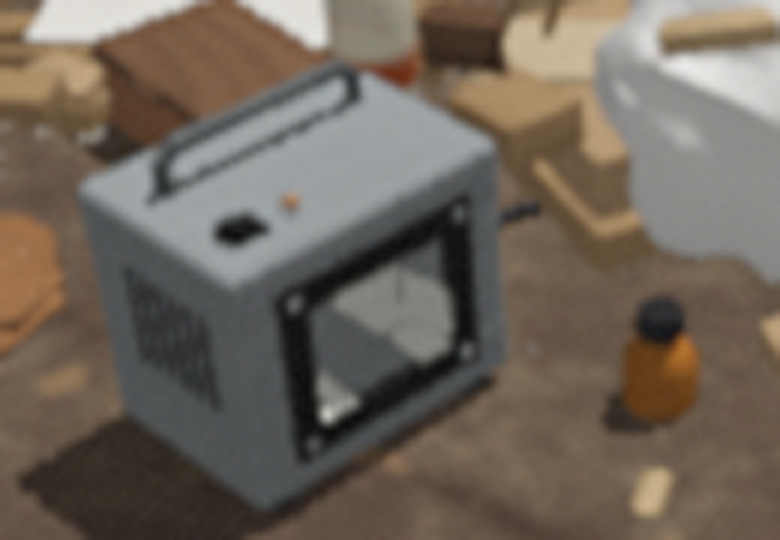

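Emit:
{"name": "carry_out", "arguments": {
  "deltas": [
    [[0.2, 0, 0], 0, 0],
    [[0.4, 0, 0], 0, 0],
    [[0.6, -0.1, 0], 0, 0],
    [[0.8, -0.1, 0], 0, 0],
    [[1.0, 0, 0], 0, 0],
    [[1.2, 0, 0], 0, 0],
    [[1.4, 0, 0], 0, 0],
    [[1.5, 0, 0], 0, 0],
    [[1.5, 0, 0], 0, 0],
    [[1.5, 0, 0], 0, 0],
    [[1.5, 0, 0], 0, 0],
    [[1.5, 0, 0], 0, 0],
    [[1.3, 0, 0], 0, 0],
    [[1.1, 0, 0], 0, 0],
    [[0.9, 0, 0], 0, 0],
    [[0.8, 0, 0], 0, 0],
    [[0.6, 0, 0], 0, 0],
    [[0.4, 0, 0], 0, 0],
    [[0.2, 0, 0], 0, 0],
    [[0, 0, 0], 0, 0]
  ]
}}

```text
clock: 10.02
eef_pos: [529.8, 89.9, 153.4]
eef_rot: [-3.142, 0.0, 1.399]
wrist_force: [0.0, -0.4, -2.5]
finger_gap: 13.4
```

Emit:
{"name": "carry_out", "arguments": {
  "deltas": [
    [[0, 0, 0.1], 0, 0],
    [[0, 0, 0.2], 0, 0],
    [[0, 0, 0.4], 0, 0],
    [[0, 0, 0.6], 0, 0],
    [[0, 0, 0.7], 0, 0],
    [[0, 0, 0.7], 0, 0],
    [[0, 0, 0.7], 0, 0],
    [[0, 0, 0.7], 0, 0],
    [[0, 0, 0.7], 0, 0],
    [[0, 0, 0.6], 0, 0],
    [[0, 0, 0.4], 0, 0],
    [[0, 0, 0.2], 0, 0],
    [[0, 0, 0.2], 0, 0],
    [[0, 0, 0], 0, 0],
    [[0, 0, 0], 0, 0]
  ]
}}

```text
clock: 11.27
eef_pos: [529.9, 89.8, 91.6]
eef_rot: [3.141, -0.0, 1.399]
wrist_force: [0.0, -0.2, -2.3]
finger_gap: 13.5
```

```bash
python3 - <<'E'
from tray import *
np.set_printoptions(suppress=True,precision=3)
s=manip.read_state(); print(s["eef_pos"],s["eef_rot"],s["wrist_force"],s["clock"])
c=vision.calibration("wrist"); p,d=vision.camera("wrist")
cv2.imwrite("pics/w5.png",p[...,::-1]); np.savez("w5.npz",d=d,p=p,**c)
W=tray(np.load("w5.npz"),s["eef_pos"],s["eef_rot"][2])
for n in("scene","top"):
    p,d=vision.camera(n); np.savez(n+"5.npz",p=p,d=d)
    q=p[...,::-1]; q=q[90:240,110:310] if n=="scene" else q[120:270,130:330]
    cv2.imwrite(f"pics/{n}5.png",cv2.resize(q,None,fx=4,fy=4,interpolation=cv2.INTER_CUBIC))
E
```

```text
[529.862  89.774  91.617] [ 3.141 -0.     1.399] [ 0.041 -0.219 -2.326] 11.2667
plate fit: pitch deg -0.31556342324737346 roll -0.038648575077187 h at 128 -29.0435956168163 n 3956 expected -28
 edges a 76.3307480483932 147.5081053873782 b -27.92286058842453 27.638775955179558
 handle yaw deg 0.46973168852957714 b@0 -0.8215539572944767 pitch -0.36891656025718234 top h 6.119755743481123 2187
 bar a [65.796 75.351] b [-45.034  44.253] h -16.9249996961761
```

View pics/scene5.png

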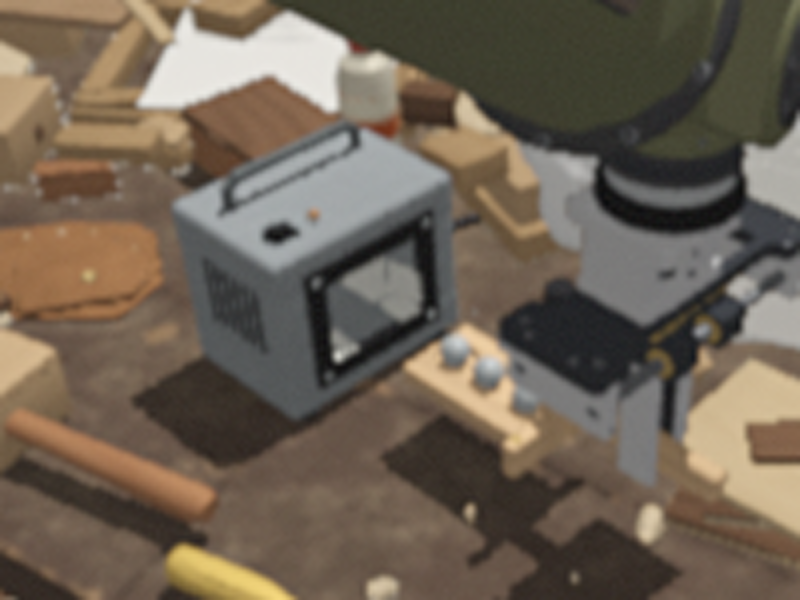

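View pics/top5.png

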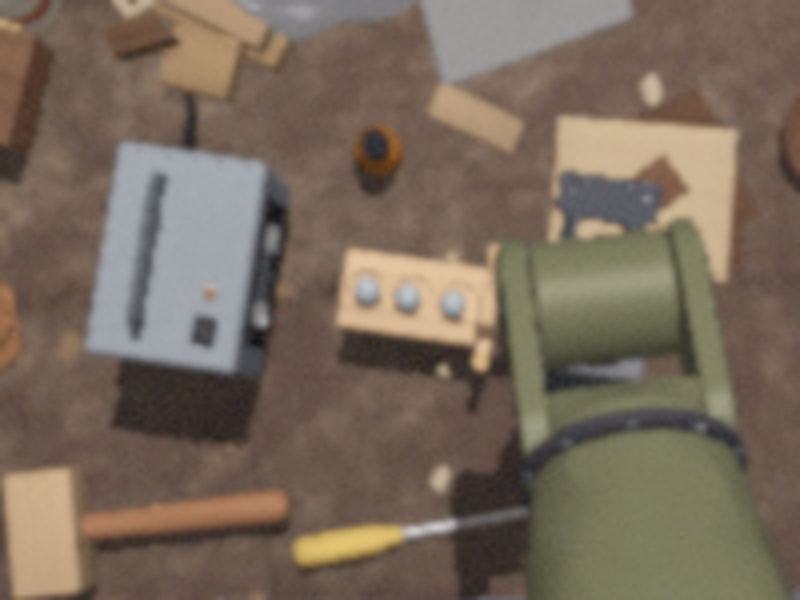

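Both views show the three balls seated and the plate in front of the mouth: scene crop (470,390), top crop (410,295). I'll compare the tray and machine centre lines within each camera.

```bash
python3 - <<'E'
from h import *
np.set_printoptions(suppress=True,precision=2)
yaw=np.radians(80.1); ex=np.array([np.cos(yaw),np.sin(yaw)]); ey=np.array([-ex[1],ex[0]]); M=np.array([570.7,324.5])
for n in ("scene","top"):
    z=np.load(n+"5.npz"); W=cloud(n,z["d"],vision.calibration(n)); Z=W[...,2]
    a=(W[...,:2]-M)@ex; b=(W[...,:2]-M)@ey
    t=(Z>126)&(Z<138)&(abs(a-55)<90)&(abs(b)<100); r=cv2.minAreaRect(np.float32(np.c_[a[t],b[t]])); print(n,"machine top c,size,ang",r)
    f=(abs(a)<6)&(abs(b)<72)&(Z>105)&(Z<125); print(" face a",np.median(a[f]),f.sum())
    t=(Z>54)&(Z<70)&(a>-190)&(a<-40)&(abs(b)<35)
    r=cv2.minAreaRect(np.float32(np.c_[a[t],b[t]])); print(" plate",t.sum(),r,"z",np.median(Z[t]),"nose a",np.percentile(a[t],99),a[t].max())
    for lo in range(-160,-60,20):
        k=t&(a>lo)&(a<lo+20); print("  ",lo,np.percentile(b[k],[2,98]) if k.sum()>5 else "",np.percentile(b[k],[2,98]).mean() if k.sum()>5 else "")
    # bead: lateral centre of white slides / aperture frame
    hs=cv2.cvtColor(z["p"],cv2.COLOR_RGB2HSV)
    dark=(hs[...,2]<60)&(abs(a)<7)&(abs(b)<60)&(Z>25)&(Z<118); 
    if dark.sum()>20: print(" frame b",np.percentile(b[dark],[1,99]),"Z",np.percentile(Z[dark],[1,99]),dark.sum())
E
```

```text
scene machine top c,size,ang ((51.99248123168945, 0.7001800537109375), (149.71759033203125, 106.94103240966797), 89.9705581665039)
 face a -0.5670440259467807 321
 plate 465 ((-114.31033325195312, 2.7805118560791016), (58.26766586303711, 119.72498321533203), 87.01342010498047) z 63.30233070078668 nose a -58.03709698790722 -54.75705011249281
   -160 [ 3.04 27.57] 15.301201636997575
   -140 [ 0.67 28.37] 14.52003648070875
   -120 [-16.27  28.39] 6.058915722557611
   -100 [-24.05  28.05] 1.9975344315236008
   -80 [-26.77  28.53] 0.8784098340519595
 frame b [-53.28  53.53] Z [ 26.06 116.17] 427
top machine top c,size,ang ((53.723812103271484, -1.0287246704101562), (106.20738220214844, 149.7550506591797), 0.08234493434429169)
 face a 0.40233203292487646 89
 plate 555 ((-113.4056396484375, -1.5063457489013672), (115.3626708984375, 56.12847137451172), 0.27855241298675537) z 63.08371442418775 nose a -56.74195339982851 -55.62141134909949
   -160 [-28.84  25.31] -1.7684748822265544
   -140 [-28.46  25.54] -1.4605721702467456
   -120 [-28.43  25.51] -1.4579229325088914
   -100 [-27.71  25.78] -0.9677887599690447
   -80 [-27.68  25.94] -0.8695156241557811
 frame b [-54.4   52.53] Z [ 29.33 109.92] 64
```

The tray and machine centre lines agree within about 0.5 mm, and the tray yaw is off by about +0.4°. The nose is 57 mm from the face, so there is about 161 mm of travel to the stop. I'll trim slightly and start in.

Emit:
{"name": "carry_out", "arguments": {
  "deltas": [
    [[0.1, -0.03, 0.05], 0.2, 0],
    [[0.2, -0.03, 0.05], 0.1, 0],
    [[0.3, 0, 0], 0, 0],
    [[0.4, 0, 0], 0, 0],
    [[0.5, 0, 0], 0, 0],
    [[0.5, 0, 0], 0, 0],
    [[0.5, 0, 0], 0, 0],
    [[0.5, 0, 0], 0, 0],
    [[0.5, 0, 0], 0, 0],
    [[0.5, 0, 0], 0, 0],
    [[0.5, 0, 0], 0, 0],
    [[0.5, 0, 0], 0, 0],
    [[0.5, 0, 0], 0, 0],
    [[0.5, 0, 0], 0, 0],
    [[0.5, 0, 0], 0, 0],
    [[0.4, 0, 0], 0, 0],
    [[0.3, 0, 0], 0, 0],
    [[0.2, 0, 0], 0, 0],
    [[0.1, 0, 0], 0, 0]
  ]
}}

```text
clock: 13.0
eef_pos: [542.4, 163.9, 90.4]
eef_rot: [-3.141, 0.0, 1.394]
wrist_force: [-0.1, 0.7, -2.5]
finger_gap: 13.8
```

```bash
python3 - <<'E'
from tray import *
np.set_printoptions(suppress=True,precision=3)
s=manip.read_state(); print(s["eef_pos"],s["eef_rot"],s["wrist_force"],s["moment"],s["clock"])
for n in("scene","top"):
    p,d=vision.camera(n); np.savez(n+"6.npz",p=p,d=d)
    q=p[...,::-1]; q=q[90:240,110:310] if n=="scene" else q[120:270,130:330]
    cv2.imwrite(f"pics/{n}6.png",cv2.resize(q,None,fx=4,fy=4,interpolation=cv2.INTER_CUBIC))
E
```

```text
[542.35  163.921  90.387] [-3.141  0.     1.394] [-0.075  0.722 -2.485] [-0.285  0.018 -0.004] 13.0
```

View pics/scene6.png

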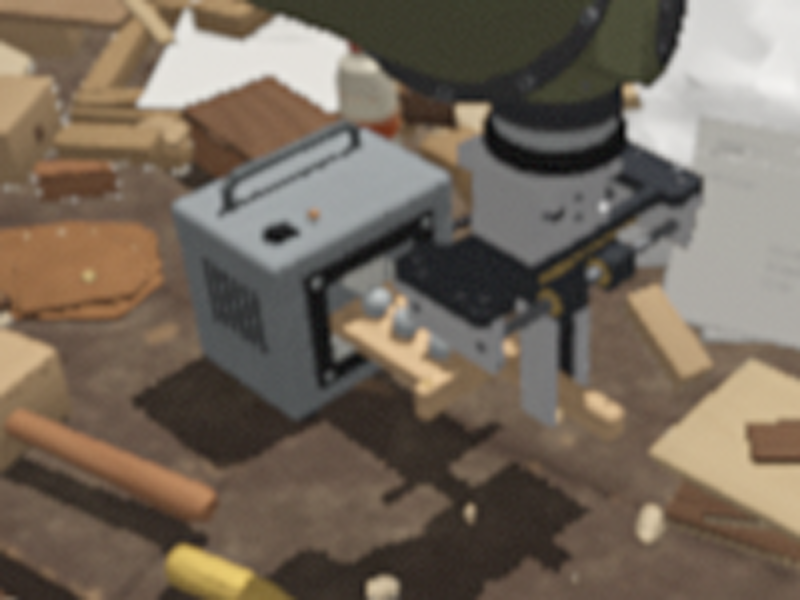

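The nose is in the flare and the balls are seated, with no contact force. I'll continue.

Emit:
{"name": "carry_out", "arguments": {
  "deltas": [
    [[0.1, 0, 0], 0, 0],
    [[0.2, 0, 0], 0, 0],
    [[0.3, 0, 0], 0, 0],
    [[0.4, 0, 0], 0, 0],
    [[0.4, 0, 0], 0, 0],
    [[0.4, 0, 0], 0, 0],
    [[0.4, 0, 0], 0, 0],
    [[0.4, 0, 0], 0, 0],
    [[0.3, 0, 0], 0, 0],
    [[0.2, 0, 0], 0, 0],
    [[0.1, 0, 0], 0, 0],
    [[0, 0, 0], 0, 0]
  ]
}}

```text
clock: 14.1
eef_pos: [548.0, 195.3, 90.4]
eef_rot: [-3.141, 0.0, 1.394]
wrist_force: [0.0, -0.1, -2.1]
finger_gap: 13.5
```

Emit:
{"name": "carry_out", "arguments": {
  "deltas": [
    [[0.1, 0, 0], 0, 0],
    [[0.2, 0, 0], 0, 0],
    [[0.3, 0, 0], 0, 0],
    [[0.4, 0, 0], 0, 0],
    [[0.4, 0, 0], 0, 0],
    [[0.4, 0, 0], 0, 0],
    [[0.4, 0, 0], 0, 0],
    [[0.4, 0, 0], 0, 0],
    [[0.3, 0, 0], 0, 0],
    [[0.3, 0, 0], 0, 0],
    [[0.2, 0, 0], 0, 0],
    [[0.2, 0, 0], 0, 0],
    [[0.2, 0, 0], 0, 0],
    [[0.1, 0, 0], 0, 0],
    [[0, 0, 0], 0, 0]
  ]
}}

```text
clock: 15.35
eef_pos: [554.9, 233.7, 90.4]
eef_rot: [3.142, -0.0, 1.394]
wrist_force: [-0.7, -0.0, -1.6]
finger_gap: 13.4
```

```bash
python3 - <<'E'
from tray import *
np.set_printoptions(suppress=True,precision=3)
s=manip.read_state(); print(s["eef_pos"],s["eef_rot"],s["wrist_force"],s["moment"],s["clock"])
c=vision.calibration("wrist"); p,d=vision.camera("wrist")
cv2.imwrite("pics/w7.png",p[...,::-1]); np.savez("w7.npz",d=d,p=p,**c)
for n in("scene",):
    p,d=vision.camera(n); np.savez(n+"7.npz",p=p,d=d)
    q=p[...,::-1]; q=q[90:240,110:310] if n=="scene" else q[120:270,130:330]
    cv2.imwrite(f"pics/{n}7.png",cv2.resize(q,None,fx=4,fy=4,interpolation=cv2.INTER_CUBIC))
E
```

```text
[554.886 233.718  90.448] [ 3.142 -0.     1.394] [-0.696 -0.011 -1.615] [-0.3    0.096 -0.068] 15.35
```

View pics/scene7.png

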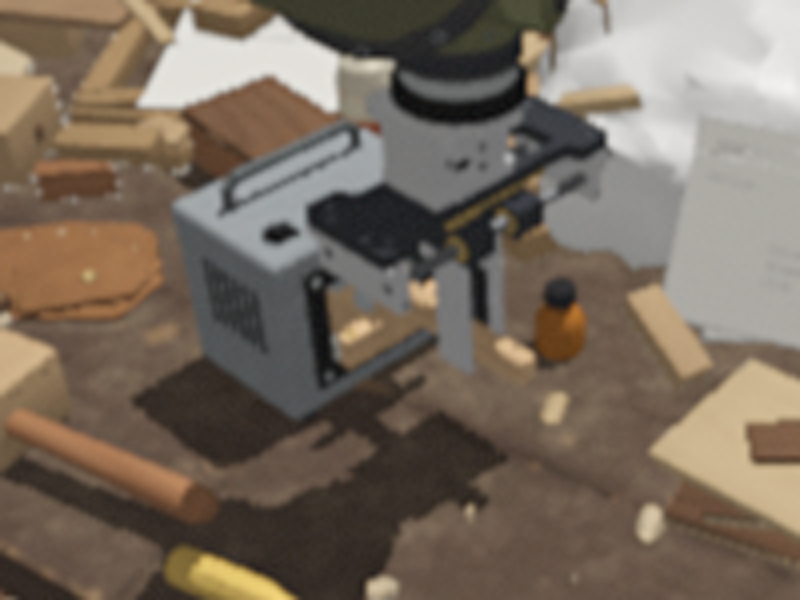

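View pics/w7.png

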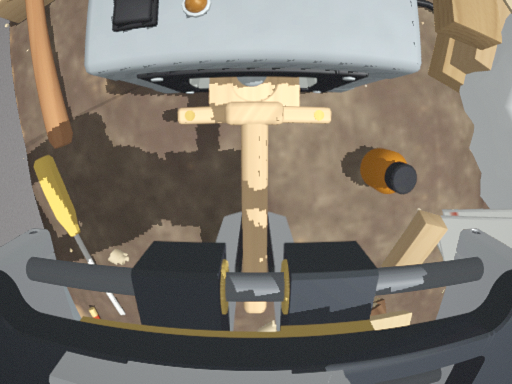

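The plate is centred in the tunnel, with the stop bar at about (255,113) and about 15 mm to go. I'll creep in.

Emit:
{"name": "carry_out", "arguments": {
  "deltas": [
    [[0.1, 0, 0], 0, 0],
    [[0.2, 0, 0], 0, 0],
    [[0.2, 0, 0], 0, 0],
    [[0.2, 0, 0], 0, 0],
    [[0.2, 0, 0], 0, 0],
    [[0.2, 0, 0], 0, 0],
    [[0.1, 0, 0], 0, 0],
    [[0, 0, 0], 0, 0]
  ]
}}

```text
clock: 16.12
eef_pos: [557.0, 245.6, 90.4]
eef_rot: [-3.142, 0.0, 1.394]
wrist_force: [0.8, 0.1, -1.7]
finger_gap: 13.5
```

Emit:
{"name": "carry_out", "arguments": {
  "deltas": [
    [[0.1, 0, 0], 0, 0],
    [[0.1, 0, 0], 0, 0],
    [[0, 0, 0], 0, 0]
  ]
}}

```text
clock: 16.37
eef_pos: [557.3, 246.7, 90.4]
eef_rot: [-3.141, 0.001, 1.394]
wrist_force: [-0.9, -5.6, -0.5]
finger_gap: 13.6
```

Contact: -5.6 N along the push direction, at the expected travel of about 159 mm. I'll hold and check.

Emit:
{"name": "carry_out", "arguments": {
  "deltas": [
    [[0.05, 0, 0], 0, 0],
    [[0, 0, 0], 0, 0],
    [[0, 0, 0], 0, 0],
    [[0, 0, 0], 0, 0],
    [[0, 0, 0], 0, 0],
    [[0, 0, 0], 0, 0]
  ]
}}

```text
clock: 16.87
eef_pos: [557.3, 246.8, 90.5]
eef_rot: [-3.141, 0.002, 1.393]
wrist_force: [-2.7, -7.6, 0.3]
finger_gap: 13.3
```

```bash
python3 - <<'E'
from tray import *
np.set_printoptions(suppress=True,precision=3)
s=manip.read_state(); print(s["eef_pos"],s["eef_rot"],s["wrist_force"],s["moment"],s["clock"])
c=vision.calibration("wrist"); p,d=vision.camera("wrist")
cv2.imwrite("pics/w8.png",p[...,::-1]); np.savez("w8.npz",d=d,p=p,**c)
W=cloud("wrist",d,c); yaw=s["eef_rot"][2]; t=s["eef_pos"]
a=(W[...,:2]-t[:2])@[np.cos(yaw),np.sin(yaw)]; b=(W[...,:2]-t[:2])@[-np.sin(yaw),np.cos(yaw)]; h=W[...,2]-t[2]
bar=(a>55)&(a<85)&(abs(b)<60)&(h>-24)&(h<-8)&(abs(b)>18); print(" bar a",np.percentile(a[bar],[2,98]),"b",np.percentile(b[bar],[1,99]),"h",np.median(h[bar]))
m=(W[...,2]>126)&(W[...,2]<136)&(abs(b)<70)&(a<150); print("machine top front edge a",np.percentile(a[m],1),m.sum())
E
```

```text
[557.334 246.767  90.46 ] [-3.141  0.002  1.393] [-2.703 -7.616  0.327] [-1.688  0.45   0.032] 16.8667
 bar a [65.742 75.712] b [-45.481  45.632] h -17.02099333554851
machine top front edge a 77.14243477844397 30812
```

View pics/w8.png

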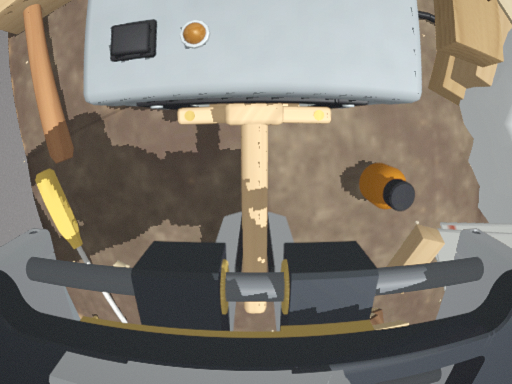

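The stop bar is against the face, measured within about 1.5 mm, with 8 N contact and the bar centred. It has been held for 0.5 s, so I'll draw it slowly back out.

Emit:
{"name": "carry_out", "arguments": {
  "deltas": [
    [[-0.1, 0, 0], 0, 0],
    [[-0.1, 0, 0], 0, 0],
    [[-0.2, 0, 0], 0, 0],
    [[-0.3, 0, 0], 0, 0],
    [[-0.4, 0, 0], 0, 0],
    [[-0.4, 0, 0], 0, 0],
    [[-0.5, 0, 0], 0, 0],
    [[-0.5, 0, 0], 0, 0],
    [[-0.5, 0, 0], 0, 0],
    [[-0.5, 0, 0], 0, 0],
    [[-0.5, 0, 0], 0, 0],
    [[-0.5, 0, 0], 0, 0],
    [[-0.5, 0, 0], 0, 0],
    [[-0.5, 0, 0], 0, 0],
    [[-0.5, 0, 0], 0, 0],
    [[-0.5, 0, 0], 0, 0],
    [[-0.4, 0, 0], 0, 0],
    [[-0.3, 0, 0], 0, 0],
    [[-0.2, 0, 0], 0, 0],
    [[-0.1, 0, 0], 0, 0]
  ]
}}

```text
clock: 18.58
eef_pos: [544.2, 173.8, 90.5]
eef_rot: [-3.142, 0.0, 1.394]
wrist_force: [-0.2, 0.4, -2.3]
finger_gap: 13.8
```

Emit:
{"name": "carry_out", "arguments": {
  "deltas": [
    [[-0.1, 0, 0], 0, 0],
    [[-0.2, 0, 0], 0, 0],
    [[-0.3, 0, 0], 0, 0],
    [[-0.5, 0, 0], 0, 0],
    [[-0.6, 0, 0], 0, 0],
    [[-0.6, 0, 0], 0, 0],
    [[-0.6, 0, 0], 0, 0],
    [[-0.6, 0, 0], 0, 0],
    [[-0.6, 0, 0], 0, 0],
    [[-0.6, 0, 0], 0, 0],
    [[-0.6, 0, 0], 0, 0],
    [[-0.6, 0, 0], 0, 0],
    [[-0.6, 0, 0], 0, 0],
    [[-0.6, 0, 0], 0, 0],
    [[-0.5, 0, 0], 0, 0],
    [[-0.4, 0, 0], 0, 0],
    [[-0.3, 0, 0], 0, 0],
    [[-0.2, 0, 0], 0, 0],
    [[-0.1, 0, 0], 0, 0],
    [[0, 0, 0], 0, 0]
  ]
}}

```text
clock: 20.25
eef_pos: [529.1, 89.3, 90.5]
eef_rot: [3.142, -0.0, 1.394]
wrist_force: [-0.5, -0.4, -1.7]
finger_gap: 13.7
```

```bash
python3 - <<'E'
from tray import *
np.set_printoptions(suppress=True,precision=3)
s=manip.read_state(); print(s["eef_pos"],s["eef_rot"],s["wrist_force"],s["clock"])
c=vision.calibration("wrist"); p,d=vision.camera("wrist"); np.savez("w9.npz",d=d,p=p,**c)
tray(np.load("w9.npz"),s["eef_pos"],s["eef_rot"][2])
p,d=vision.camera("top"); q=p[120:270,130:330,::-1]
cv2.imwrite("pics/top9.png",cv2.resize(q,None,fx=4,fy=4,interpolation=cv2.INTER_CUBIC))
E
```

```text
[529.078  89.283  90.46 ] [ 3.142 -0.     1.394] [-0.501 -0.388 -1.717] 20.25
plate fit: pitch deg -0.3619824654012845 roll 0.06809239988327292 h at 128 -29.113558954087985 n 3967 expected -28
 edges a 76.32212814050168 147.77629577389737 b -27.86488646242587 27.634935904410657
 handle yaw deg 0.5050084280509533 b@0 -0.8287599531716473 pitch -0.25057448678480687 top h 6.011449130577028 2181
 bar a [65.8  75.38] b [-44.893  44.183] h -16.978116308857167
```

View pics/top9.png

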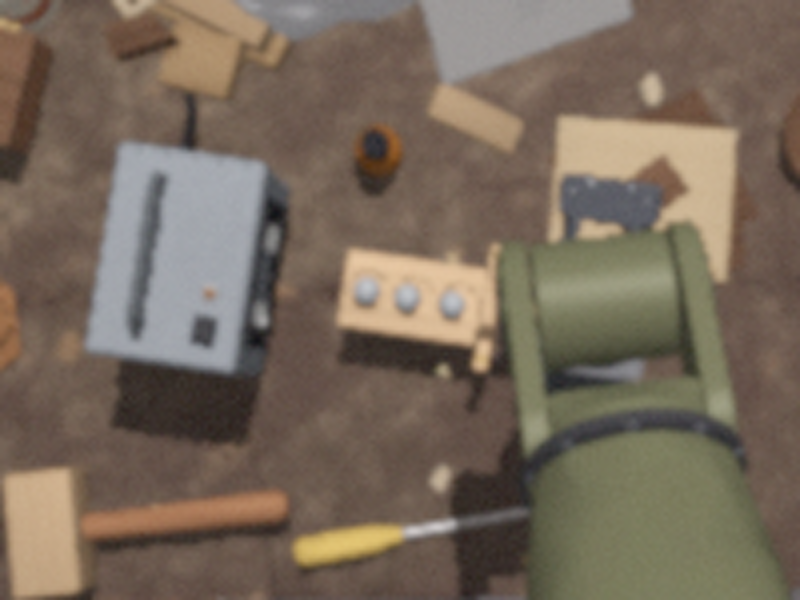

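The tray is fully out, at top crop (410,295), with all three balls seated. Next I'll lift to about 17 cm and back off about 19 cm.

Emit:
{"name": "carry_out", "arguments": {
  "deltas": [
    [[0, 0, -0.2], 0, 0],
    [[0, 0, -0.4], 0, 0],
    [[0, 0, -0.6], 0, 0],
    [[0, 0, -0.8], 0, 0],
    [[0, 0, -1.0], 0, 0],
    [[0, 0, -1.0], 0, 0],
    [[0, 0, -1.0], 0, 0],
    [[0, 0, -1.0], 0, 0],
    [[0, 0, -1.0], 0, 0],
    [[0, 0, -1.0], 0, 0],
    [[0, 0, -1.0], 0, 0],
    [[0, 0, -1.0], 0, 0],
    [[0, 0, -0.9], 0, 0],
    [[0, 0, -0.7], 0, 0],
    [[0, 0, -0.5], 0, 0],
    [[0, 0, -0.3], 0, 0],
    [[0, 0, -0.1], 0, 0],
    [[0, 0, 0], 0, 0]
  ]
}}

```text
clock: 21.85
eef_pos: [529.0, 89.4, 215.4]
eef_rot: [-3.141, 0.0, 1.394]
wrist_force: [-0.2, -0.7, -2.5]
finger_gap: 13.5
```

Emit:
{"name": "carry_out", "arguments": {
  "deltas": [
    [[-0.2, 0, 0], 0, 0],
    [[-0.4, 0, 0], 0, 0],
    [[-0.6, 0, 0], 0, 0],
    [[-0.8, 0, 0], 0, 0],
    [[-1.0, 0, 0], 0, 0],
    [[-1.2, 0, 0], 0, 0],
    [[-1.4, 0, 0], 0, 0],
    [[-1.5, 0, 0], 0, 0],
    [[-1.5, 0, 0], 0, 0],
    [[-1.5, 0, 0], 0, 0],
    [[-1.5, 0, 0], 0, 0],
    [[-1.5, 0, 0], 0, 0],
    [[-1.4, 0, 0], 0, 0],
    [[-1.2, 0, 0], 0, 0],
    [[-1.0, 0, 0], 0, 0],
    [[-0.8, 0, 0], 0, 0],
    [[-0.6, 0, 0], 0, 0],
    [[-0.4, 0, 0], 0, 0],
    [[-0.2, 0, 0], 0, 0],
    [[0, 0, 0], 0, 0]
  ]
}}

```text
clock: 23.52
eef_pos: [496.1, -94.8, 215.4]
eef_rot: [3.142, 0.0, 1.394]
wrist_force: [-0.5, -0.8, -3.2]
finger_gap: 13.7
```

Emit:
{"name": "carry_out", "arguments": {
  "deltas": [
    [[0, 0, 0], 0, 0],
    [[0, 0, 0], 0, 0],
    [[0, 0, 0], 0, 0],
    [[0, 0, 0], 0, 0],
    [[0, 0, 0], 0, 0],
    [[0, 0, 0], 0, 0]
  ]
}}

```text
clock: 24.02
eef_pos: [496.2, -94.6, 215.4]
eef_rot: [3.142, -0.0, 1.394]
wrist_force: [0.7, -0.4, -2.1]
finger_gap: 13.5
```

```bash
python3 - <<'E'
from tray import *
np.set_printoptions(suppress=True,precision=3)
s=manip.read_state(); print(s["eef_pos"],s["eef_rot"],s["wrist_force"],s["clock"],s["finger_gap"],abs(s["qd"]).max())
c=vision.calibration("wrist"); p,d=vision.camera("wrist"); np.savez("w10.npz",d=d,p=p,**c)
tray(np.load("w10.npz"),s["eef_pos"],s["eef_rot"][2])
yaw=s["eef_rot"][2]; e=np.array([np.cos(yaw),np.sin(yaw)])
for x in(-34,0,34): print("pocket-mouth",np.linalg.norm(s["eef_pos"][:2]+e*(127+x)-[570.7,324.5]))
p,d=vision.camera("top"); q=p[120:270,130:390,::-1]
cv2.imwrite("pics/top10.png",cv2.resize(q,None,fx=3,fy=3,interpolation=cv2.INTER_CUBIC))
p,d=vision.camera("scene"); cv2.imwrite("pics/scene10.png",p[...,::-1])
E
```

```text
[496.15  -94.61  215.442] [ 3.142 -0.     1.394] [ 0.749 -0.39  -2.133] 24.0167 13.49385424731449 0.001592494354971572
plate fit: pitch deg -0.34508598136412816 roll -0.02067692328987138 h at 128 -29.045857760235435 n 3950 expected -28
 edges a 76.3256425788975 147.68548776535877 b -27.879094621141384 27.65501977274273
 handle yaw deg 0.5035311095818634 b@0 -0.8508337491875968 pitch -0.28808298502193797 top h 6.0798239679387205 2184
 bar a [65.806 75.375] b [-44.878  44.207] h -16.91922088447214
pocket-mouth 332.68914652034084
pocket-mouth 298.68916745018373
pocket-mouth 264.6891937570082
```

View pics/top10.png

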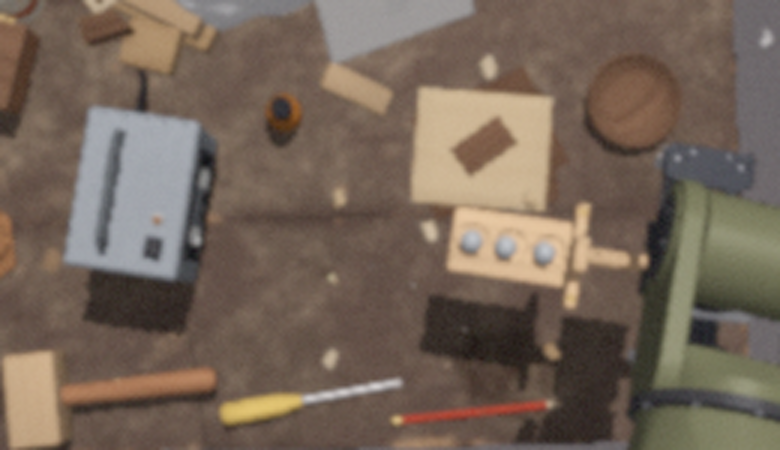

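View pics/scene10.png

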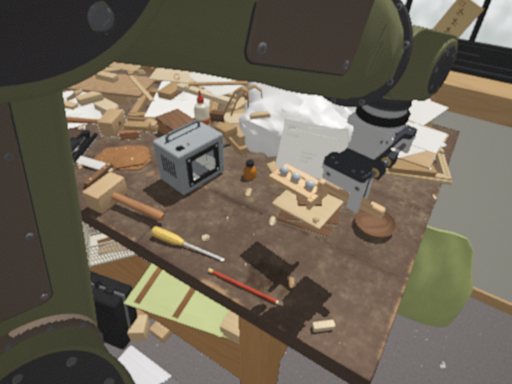

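Both views show all three balls in their pockets (top crop (470,242), (506,245) and (543,252)). The bystanders have not moved. The tray underside is about 174 mm up and the nearest pocket is 265 mm from the mouth.

```bash
python3 -c "
from cell import workorder
print(workorder.sign_off())"
```

```text
the job is handed in; nothing more can be done
None
```

I slid the loaded tray into the demagnetiser until its stop bar met the machine's face, held it there about half a second, and drew it slowly straight back out. The job was handed in at about 24 s of the 61 s allowed. The sign-off gave no verdict.

**Going in:** contact at the stop was about 8 N, well under the 40 N limit. The wrist camera put the stop bar within about 1.5 mm of the face. The tray's centre line matched the tunnel's within about 0.5 mm before entry.

**At the end:**

| Check | Measured | Limit |
|---|---|---|
| Tray underside above the bench | about 174 mm | at least 150 mm |
| Nearest pocket to the tunnel mouth | about 265 mm | at least 250 mm |
| Tilt | about 0.35° | under 8° |
| Balls in their pockets | all three | all three |

The tray was still in the gripper and at rest, and the bottle, dish and mallet looked unmoved in the pictures.

**Disagreements:** the scene and top cameras differed by about 2 mm, within their calibration. I therefore compared tray and machine within each camera rather than across them. No check failed.

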